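# Load the push-button lamp tester, lock it and switch it to full power

### The arm

A 6-joint arm with a two-finger parallel gripper is mounted at the origin on the work surface. World frame = base frame: x ahead of the robot, y to its left, z up, the work surface at z = 0. Lengths are in m, angles in degrees, forces in N, time in s.
With the tool pointing down it reaches from about 0.35 to 0.975 m from the base axis. Payload 17.4 kg.
Tool frame: the origin (TCP) lies midway between the tips of the shut fingers; the grasp point (between the pads) lies 19 mm behind it (bot.pinch_z is the distance from the TCP to the grasp point, in m); z points along the fingers, y is the direction in which the jaws open and shut (so a half turn about z gives the same grasp; the last joint's range is limited). The gripper opens to 85 mm and grips with 20 to 120 N. Pads are 22 mm wide; open, the fingers measure 114 mm over their backs; the gripper's body (76 mm by 85 mm) begins 54 mm behind the grasp point. The pads swing forward as they close: fully open they stand 13 mm farther back than shut.
Start: joints at [-65.65, 6.646, 82.598, -0, 90.757, -2.166], TCP at [0.301, -0.604, 0.231] pointing down, gripper open.
Joint ranges: [-162.19, 162.19], [-47.58, 125.68], [4.15, 143.07], [-65.23, 245.23], [0.69, 171.88], [-170.13, 170.13]. Speed limits (degrees/s): [108.29, 108.29, 127.2, 180, 180, 180].

### API

Orientations are given as [roll, pitch, yaw] about the fixed x, y, z axes, in that order (R = Rz(yaw) Ry(pitch) Rx(roll)).
In Python, from plant import status, vision, bot gives the robot as it stands.
- The arm moves only by the tool move_arm, never from a script. Its argument "targets" is a list of rows, each a list of 2 entries, a list of its own where there are three numbers: the shift along the tool's x, y, z in mm, then the turn about the tool's z in degrees. In form: [[[dx, dy, dz], yaw], ...]. A call has 1 to 20 rows; each row is the pose to reach, as a shift and turn from the pose commanded when the call began, along the tool's axes at that moment; what a row does not reach only later rows make up. A row lasts 1/8 s, in which the tool goes at most 62.5 mm and 10.7 degrees, less where a joint would pass 70% of its speed; a pose out of reach is approached as far as the arm can. A call with a gripper value outside its range is refused whole. "gripper" is the opening, from 0 (shut) to 1 (fully open), set as the call begins (left out, the last holds). The fingers move at their own pace and stop on an object; "squeeze" is the grip in N (left out, the last holds). Time passes only in rows, so rows that repeat a pose let the fingers close. It gives the time, the measured TCP pose, the force and the opening at its end, in the units of the state.
- status.read_state(): the state, without advancing time (a new reading comes with each control period).
- vision.camera(name): name is "scene" or "top" or "wrist"; returns a dict with "frame" (420x560x3 uint8, red, green, blue), "fx", "fy", "cx", "cy" (pixels), "eye" and "attitude" of the camera in the world. Camera axes: x right, y up, looking along -z (the intrinsics and any distortion apply to the point x, -y, -z); pixel columns grow to the right and rows downward; lengths in m; the calibration is good to about 2 mm. A picture is of the moment at which its call begins. There is no depth.
- bot.finish_job(): hands the job in, once; it reports no verdict.
The state is a dict: "time": time; "joints": joint angles; "joint_velocities": joint speeds; "joint_efforts": joint torques, N m; "position": TCP position; "tool_rot": TCP orientation; "contact_force": force on the tool from outside, world axes, zero at the start; "moment": the same for the moment, N m; "gripper_width": opening from 0.0 (shut) to 1.0 (fully open).
Only numpy, scipy, OpenCV 4.12 (cv2) and the standard library are available. Lean on these libraries where they do the work, as an engineer would, in place of code of your own. Each camera call takes 0.05 s, during which the arm holds its last target. There are 200 camera calls.

### The job

Slide the tester's lock bar fully open to its stop, then put every white push-button shell lying on the bench on a brass post of its own, turned so that the flat in its bore matches the post's flat and it sits fully down, rim on the tester. With all of them seated, slide the lock bar home to its locked end stop, and only after that slide the selector on the white box all the way to its full-power stop; do not shift the jar or the loudspeaker.

Things in the scene. Friction and masses are not known exactly. Their poses are not given: they have to be found in the camera images.
- tester: Lamp tester: flat grey box fixed to the bench, 180 (its x) x 270 (its y, -130 to +140) x 25 mm high. Origin at the underside, z up. Four brass keyed posts stand on it in two rows, tester x = -54 and +54 mm, y = -60 and +20 mm. Between the rows an aluminium lock bar, 32 mm wide, its top 13.5 mm above the tester's top, slides along tester y.
- lock (a joint): Slide of the lock bar along tester +y, m: 0 = fully open stop, 0.040 = fully locked stop; stays where left (friction 2.5 N). It has two flat cross-tongues, 66 mm across in x, 18 mm wide in y, 9.5 to 13.5 mm above the tester's top: open, they lie clear of the four seats; locked, they reach 5 mm over the rims of seated shells (rims are 7 mm high).
- lock_grip (a point): Centre of the lock bar's black upright grip: 26 mm in tester x, 18 mm in tester y, 40 mm tall, this point half-way up, 33 mm above the tester's top (58 mm above the bench). It is at tester x = 0, y = 78 mm + lock joint value. Axes as the tester's.
- selector (a joint): Slide of the power selector along the white box's +y, m: 0 = off end, 0.090 = full-power end stop; starts in the off half and stays where left (friction 2 N).
- selector_grip (a point): Centre of the selector's black upright grip: 28 mm in the white box's x, 20 mm in its y (the sliding direction), 40 mm tall, this point half-way up, about 85 mm above the bench. Axes as the white box's.
- power_box: White control box fixed to the bench, left of the tester, 100 (its x) x 190 (its y) x 50 mm high; origin at the underside. A dark track on it, 40 mm wide, 14 mm high, along its y, carries the selector grip, which slides to the box's +y, roughly away from the robot. A green lens marks the full-power end, an amber one the off end.
- jar: Bystander: jar 64 mm across, 75 mm high, beyond the tester to the right. Origin under its base.
- loudspeaker: Bystander: loose loudspeaker 120 mm across, 58 mm high, beyond the tester. Origin under its base.
- post1: Brass keyed post on the tester: round, 24 mm diameter, with one flat 5 mm from its axis (D section), 26 mm tall, the top 5 mm tapering by 3 mm all round. Origin at its foot on the tester's top; +x points out of the flat, z up. Its yaw differs from post to post. Any shell fits any post.
- post2: Brass keyed post on the tester: round, 24 mm diameter, with one flat 5 mm from its axis (D section), 26 mm tall, the top 5 mm tapering by 3 mm all round. Origin at its foot on the tester's top; +x points out of the flat, z up. Its yaw differs from post to post. Any shell fits any post.
- post3: Brass keyed post on the tester: round, 24 mm diameter, with one flat 5 mm from its axis (D section), 26 mm tall, the top 5 mm tapering by 3 mm all round. Origin at its foot on the tester's top; +x points out of the flat, z up. Its yaw differs from post to post. Any shell fits any post.
- post4: Brass keyed post on the tester: round, 24 mm diameter, with one flat 5 mm from its axis (D section), 26 mm tall, the top 5 mm tapering by 3 mm all round. Origin at its foot on the tester's top; +x points out of the flat, z up. Its yaw differs from post to post. Any shell fits any post.
- shell1_mid (a point): White push-button shell (None if absent), 45 g: barrel 36 mm across, 40 mm tall in all, on a round rim 52 mm across, 7 mm high. A D bore goes right through: 27.6 mm diameter, flat 6.8 mm from the axis (1.8 mm play on a post). Point on the axis, half-way up; +x points to the flat (black mark on the rim), z up. Seated, it is 20 mm above the post's foot. Grip the barrel near its top.
- shell2_mid (a point): White push-button shell (None if absent), 45 g: barrel 36 mm across, 40 mm tall in all, on a round rim 52 mm across, 7 mm high. A D bore goes right through: 27.6 mm diameter, flat 6.8 mm from the axis (1.8 mm play on a post). Point on the axis, half-way up; +x points to the flat (black mark on the rim), z up. Seated, it is 20 mm above the post's foot. Grip the barrel near its top.
- shell3_mid (a point): White push-button shell (None if absent), 45 g: barrel 36 mm across, 40 mm tall in all, on a round rim 52 mm across, 7 mm high. A D bore goes right through: 27.6 mm diameter, flat 6.8 mm from the axis (1.8 mm play on a post). Point on the axis, half-way up; +x points to the flat (black mark on the rim), z up. Seated, it is 20 mm above the post's foot. Grip the barrel near its top.
- shell4_mid (a point): White push-button shell (None if absent), 45 g: barrel 36 mm across, 40 mm tall in all, on a round rim 52 mm across, 7 mm high. A D bore goes right through: 27.6 mm diameter, flat 6.8 mm from the axis (1.8 mm play on a post). Point on the axis, half-way up; +x points to the flat (black mark on the rim), z up. Seated, it is 20 mm above the post's foot. Grip the barrel near its top.
Mind the look-alikes: they are no part of the job. What is shaped like the part that bears shell1_mid but green or pink is not meant. Leave any blue or red look-alike of the part that bears shell2_mid alone.

How it is judged (in metres and radians):
On the way, in this order (a step that is already met when the one before it is completed fails the run):
1. the lock bar is slid fully open (value of joint lock below 0.003 m), for 0.2 s.
2. every shell is seated on a post (((horizontal distance between shell1_mid and post1 below 0.004 m and z of shell1_mid in the frame of post1 between 0.0165 and 0.0235 m and angle between shell1_mid's own z axis and vertical below 0.09 rad) or (horizontal distance between shell1_mid and post2 below 0.004 m and z of shell1_mid in the frame of post2 between 0.0165 and 0.0235 m and angle between shell1_mid's own z axis and vertical below 0.09 rad) or (horizontal distance between shell1_mid and post3 below 0.004 m and z of shell1_mid in the frame of post3 between 0.0165 and 0.0235 m and angle between shell1_mid's own z axis and vertical below 0.09 rad) or (horizontal distance between shell1_mid and post4 below 0.004 m and z of shell1_mid in the frame of post4 between 0.0165 and 0.0235 m and angle between shell1_mid's own z axis and vertical below 0.09 rad)) and ((horizontal distance between shell2_mid and post1 below 0.004 m and z of shell2_mid in the frame of post1 between 0.0165 and 0.0235 m and angle between shell2_mid's own z axis and vertical below 0.09 rad) or (horizontal distance between shell2_mid and post2 below 0.004 m and z of shell2_mid in the frame of post2 between 0.0165 and 0.0235 m and angle between shell2_mid's own z axis and vertical below 0.09 rad) or (horizontal distance between shell2_mid and post3 below 0.004 m and z of shell2_mid in the frame of post3 between 0.0165 and 0.0235 m and angle between shell2_mid's own z axis and vertical below 0.09 rad) or (horizontal distance between shell2_mid and post4 below 0.004 m and z of shell2_mid in the frame of post4 between 0.0165 and 0.0235 m and angle between shell2_mid's own z axis and vertical below 0.09 rad)) and ((horizontal distance between shell3_mid and post1 below 0.004 m and z of shell3_mid in the frame of post1 between 0.0165 and 0.0235 m and angle between shell3_mid's own z axis and vertical below 0.09 rad) or (horizontal distance between shell3_mid and post2 below 0.004 m and z of shell3_mid in the frame of post2 between 0.0165 and 0.0235 m and angle between shell3_mid's own z axis and vertical below 0.09 rad) or (horizontal distance between shell3_mid and post3 below 0.004 m and z of shell3_mid in the frame of post3 between 0.0165 and 0.0235 m and angle between shell3_mid's own z axis and vertical below 0.09 rad) or (horizontal distance between shell3_mid and post4 below 0.004 m and z of shell3_mid in the frame of post4 between 0.0165 and 0.0235 m and angle between shell3_mid's own z axis and vertical below 0.09 rad)) and ((horizontal distance between shell4_mid and post1 below 0.004 m and z of shell4_mid in the frame of post1 between 0.0165 and 0.0235 m and angle between shell4_mid's own z axis and vertical below 0.09 rad) or (horizontal distance between shell4_mid and post2 below 0.004 m and z of shell4_mid in the frame of post2 between 0.0165 and 0.0235 m and angle between shell4_mid's own z axis and vertical below 0.09 rad) or (horizontal distance between shell4_mid and post3 below 0.004 m and z of shell4_mid in the frame of post3 between 0.0165 and 0.0235 m and angle between shell4_mid's own z axis and vertical below 0.09 rad) or (horizontal distance between shell4_mid and post4 below 0.004 m and z of shell4_mid in the frame of post4 between 0.0165 and 0.0235 m and angle between shell4_mid's own z axis and vertical below 0.09 rad))), for 0.2 s.
3. the lock bar is slid to its locked stop over the seated shells (all of step 2 and value of joint lock above 0.037 m), for 0.2 s.
4. the selector is slid to its full-power stop (value of joint selector above 0.086 m and value of joint lock above 0.037 m), for 0.2 s.
At the end, for the whole second after the job is handed in: Every shell present is on a post, upright, its axis within 4 mm of the post's and fully down (within 3.5 mm); the lock bar is within 3 mm of its locked stop and the selector within 4 mm of its full-power stop, both at rest (all of step 2 and all of step 4 and velocity of joint lock between -0.005 and 0.005 m/s and velocity of joint selector between -0.005 and 0.005 m/s); the robot touches nothing.
It fails at once if the jar or the loudspeaker is shifted by more than 30 mm (distance of any of jar, loudspeaker from where it was at the start of the episode above 0.03 m).
Of shell1, shell2, shell3, shell4 only 3 to 4 are there at a start; the rules pass over those that are not, and their reading is None.
At some moment in a run one of shell1, shell2, shell3, shell4 may be knocked a few centimetres aside while the robot is not near it.
Once in a run the grip may slacken for a moment while it holds something.
It also fails if it takes over 208 s, if anything falls off the work surface, if the arm or the gripper's body presses on something with over 40 N, if the wrist force passes 120 N, or if a joint passes its speed limit or range.

## Working session

There is one attempt and no reset: what is moved stays moved. The work goes in short steps, Python scripts to look and compute and a tool call to move; the robot and the scene stay as the last step left them, time stands still between calls to the robot, and variables do not carry over. Pictures are saved under pics/ and viewed, about 12 in all and at most 16, crops included, and the job is handed in when it is done.

Besides the shell and the picture viewer there is one more tool, called as name(argument=value, ...), one argument or row to a line, values as JSON. move_arm: Moves the arm, as the interface text tells. Its arguments: {"type":"object","properties":{"targets":{"type":"array","items":{"type":"array"}},"gripper":{"type":"number"},"squeeze":{"type":"number"}},"required":["targets"]}

```bash
ls; mkdir -p pics; cat > h.py <<'E'
import numpy as np, cv2
from plant import status, vision, bot
def shot(name,fn=None):
    c=vision.camera(name)
    if fn: cv2.imwrite('pics/'+fn,c['frame'][:,:,::-1])
    return c
E
python3 - <<'E'
from h import *
for n in ('top','scene'):
    c=shot(n,n+'1.png'); print(n,{k:v for k,v in c.items() if k!='frame'})
print(status.read_state())
E
```

```text
pics
top {'fx': 504.1142023084553, 'fy': 504.1142023084553, 'cx': 277.65718104525513, 'cy': 203.81631865774116, 'eye': array([ 0.3955826 , -0.10562615,  1.40928205]), 'attitude': array([  6.08149031,   1.27258531, -88.83332347])}
scene {'fx': 491.7278619361843, 'fy': 491.7278619361843, 'cx': 275.75057324960807, 'cy': 205.22734419831062, 'eye': array([ 1.13114455, -0.6064736 ,  0.97004863]), 'attitude': array([41.65055997,  0.93041389, 49.28049378])}
{'time': 0.1, 'joints': array([-6.56508656e+01,  6.67180507e+00,  8.26334704e+01,  1.20244860e-03,
        9.07567404e+01, -2.16627492e+00]), 'joint_velocities': array([ 0.03301901, -0.01048273, -0.14389015,  0.03900529,  0.10268057,
        0.03410838]), 'joint_efforts': array([ 2.28381890e-03, -7.33668923e+01, -6.33788610e+01, -7.53833859e-06,
        5.27256459e-03, -8.98705281e-06]), 'position': array([ 0.30126348, -0.6038384 ,  0.23061413]), 'tool_rot': array([-1.79938074e+02, -3.54567425e-03,  2.65154227e+01]), 'contact_force': array([-0.63004759, -0.9970476 ,  0.00473679]), 'moment': array([0.04540748, 0.01946996, 0.02902409]), 'gripper_width': 0.9981646437425883}
```

View pics/top1.png

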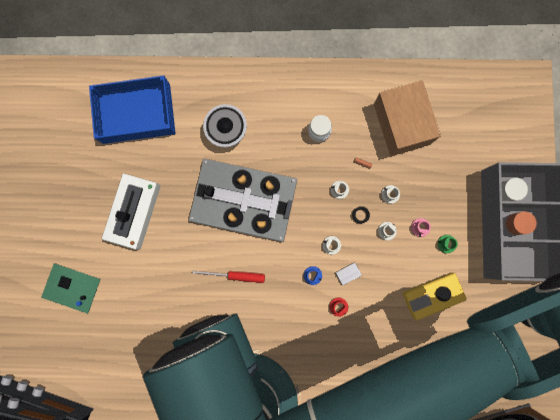

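View pics/scene1.png

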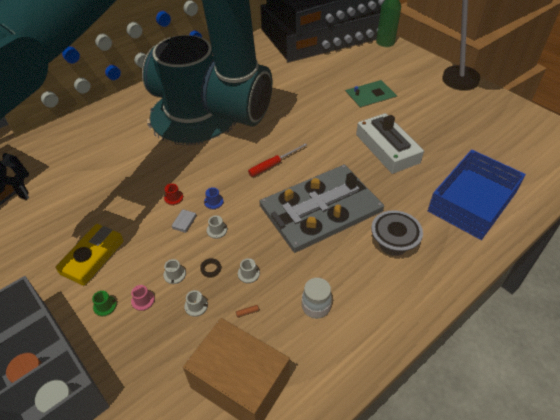

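Top view: tester near (243,201), posts at (242,179), (270,186), (233,216) and (262,224), lock grip at about (206,191). White shells are at (340,189), (391,194), (388,231) and (332,245). The box is at (131,212), the jar at (320,128) and the speaker at (225,126). The scene view agrees.

```bash
cat >> h.py <<'E'
from scipy.spatial.transform import Rotation as R
def ray(c,u,v):
    M=R.from_euler('xyz',c['attitude'],degrees=True).as_matrix()
    d=M@np.array([(u-c['cx'])/c['fx'],-(v-c['cy'])/c['fy'],-1.]); return np.array(c['eye']),d
def pt(c,u,v,z):
    e,d=ray(c,u,v); return e+d*(z-e[2])/d[2]
def proj(c,p):
    M=R.from_euler('xyz',c['attitude'],degrees=True).as_matrix()
    q=M.T@(np.array(p)-c['eye']); return np.array([c['cx']+c['fx']*q[0]/-q[2], c['cy']-c['fy']*q[1]/-q[2]])
def tool(p):
    "world point -> dx,dy,dz mm in current tool axes"
    s=status.read_state(); M=R.from_euler('xyz',s['tool_rot'],degrees=True).as_matrix()
    return 1000*M.T@(np.array(p)-s['position'])
E
python3 - <<'E'
from h import *
c=shot('top')
k=dict(s1=(340,189,.04),s2=(391,194,.04),s3=(388,231,.04),s4=(332,245,.04),p_a=(242,179,.05),p_b=(270,186,.05),p_c=(233,216,.05),p_d=(262,224,.05),grip=(206,191,.078),right=(284,208,.05),box=(131,212,.05),sel=(122,215,.105),jar=(320,128,.075),spk=(225,126,.058))
for n,(u,v,z) in k.items(): print(n,pt(c,u,v,z).round(3))
for n,(u,v) in dict(tl=(204,160),tr=(297,181),br=(284,241),bl=(190,222)).items(): print(n,pt(c,u,v,.025).round(3))
f=c['frame'][:,:,::-1]
cv2.imwrite('pics/crop.png',np.vstack([cv2.resize(f[155:245,100:300],(800,360),interpolation=cv2.INTER_CUBIC),cv2.resize(f[175:260,320:460][:, :],(395,240),interpolation=cv2.INTER_CUBIC) if 0 else np.zeros((1,800,3),np.uint8)]))
w=shot('wrist','w1.png');print({k:v for k,v in w.items() if k!='frame'})
E
```

```text
s1 [ 0.585 -0.242  0.04 ]
s2 [ 0.573 -0.38   0.04 ]
s3 [ 0.472 -0.372  0.04 ]
s4 [ 0.432 -0.221  0.04 ]
p_a [0.606 0.026 0.05 ]
p_b [ 0.588 -0.051  0.05 ]
p_c [0.504 0.048 0.05 ]
p_d [ 0.484 -0.031  0.05 ]
grip [0.568 0.119 0.078]
right [ 0.529 -0.09   0.05 ]
box [0.51  0.327 0.05 ]
sel [0.497 0.333 0.105]
jar [ 0.745 -0.183  0.075]
spk [0.751 0.076 0.058]
tl [0.662 0.137 0.025]
tr [ 0.607 -0.124  0.025]
br [ 0.44  -0.091  0.025]
bl [0.488 0.169 0.025]
{'fx': 377.530662263858, 'fy': 377.530662263858, 'cx': 282.2216087245096, 'cy': 212.75015587557442, 'eye': array([ 0.37155292, -0.57006247,  0.37333219]), 'attitude': array([-1.78308784e+01,  4.47516365e-03, -6.34666748e+01])}
```

View pics/crop.png

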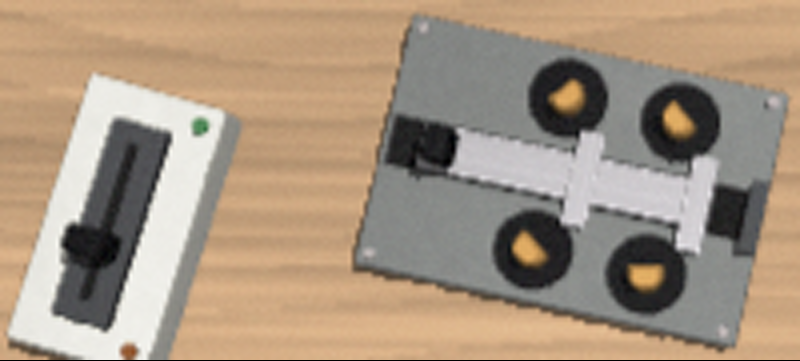

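The crop shows the post flats facing different ways and the lock bar part-way along, its grip at the world +y end. The selector is in the off half. Next I look from above the tester.

move_arm(
  targets=[
    [[520,-433,0],38],
    [[520,-433,0],38],
    [[520,-433,0],38],
    [[520,-433,0],38],
    [[520,-433,0],38],
    [[520,-433,0],38],
    [[520,-433,0],38],
    [[520,-433,0],38],
    [[520,-433,0],38],
    [[520,-433,0],38],
    [[520,-433,0],38],
    [[520,-433,0],38],
    [[520,-433,0],38],
    [[520,-433,0],38],
    [[520,-433,0],38],
    [[520,-433,0],38],
    [[520,-433,0],38],
    [[520,-433,0],38],
  ],
)

```text
time: 2.45
position: [0.5733, 0.0155, 0.2313]
tool_rot: [-180.0, -0.0, -11.5]
contact_force: [0.0, -0.3, 0.4]
gripper_width: 1.002
```

```bash
python3 - <<'E'
from h import *
import pickle
w=shot('wrist','w2.png');pickle.dump(w,open('w2.pkl','wb'));print({k:v for k,v in w.items() if k!='frame'})
E
```

```text
{'fx': 377.530662263858, 'fy': 377.530662263858, 'cx': 282.2216087245096, 'cy': 212.75015587557442, 'eye': array([ 0.65021487, -0.00125395,  0.37391737]), 'attitude': array([-1.78058114e+01, -2.76534693e-02, -1.01473177e+02])}
```

View pics/w2.png

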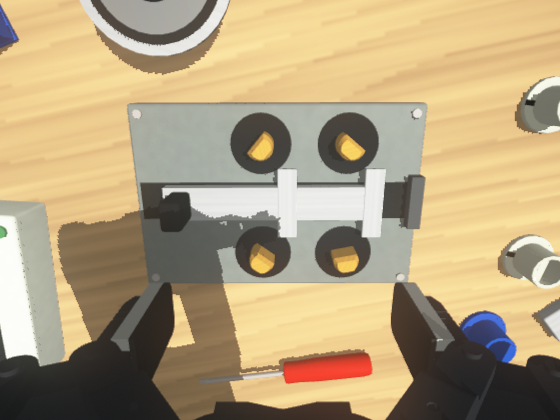

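Tester corners are (129,103), (426,103), (410,283) and (148,283). The grip top is at about (177,210) and the brass posts at (260,147), (350,147), (262,260) and (344,260). I'll fit the frame and the flats.

```bash
python3 - <<'E'
from h import *
import pickle
w=pickle.load(open('w2.pkl','rb'))
# (tester x,y): image up=+x, left=+y
P=[pt(w,u,v,.025)[:2] for u,v in [(129,103),(426,103),(410,283),(148,283)]]
L=np.array([(90,140),(90,-130),(-90,-130),(-90,140)])/1000
print(np.round(P,4),np.linalg.norm(P[0]-P[1]),np.linalg.norm(P[1]-P[2]),np.linalg.norm(P[2]-P[3]))
z=np.array([complex(*p) for p in P]); l=np.array([complex(*p) for p in L])
a=np.sum((z-z.mean())*np.conj(l-l.mean())); yaw=np.degrees(np.angle(a)); o=z.mean()-np.exp(1j*np.radians(yaw))*l.mean()
print('tester',o.real,o.imag,yaw)
M=lambda x,y:o+np.exp(1j*np.radians(yaw))*complex(x,y)
hsv=cv2.cvtColor(w['frame'],cv2.COLOR_RGB2HSV)
f=w['frame'][:,:,::-1].copy(); big=cv2.resize(f,None,fx=5,fy=5,interpolation=cv2.INTER_CUBIC)
g=pt(w,177,210,.078); t=(complex(*g[:2])-o)*np.exp(-1j*np.radians(yaw)); print('grip top tester',t)
tiles=[]
for x,y in [(.054,.02),(.054,-.06),(-.054,.02),(-.054,-.06)]:
    q=M(x,y); uv=proj(w,(q.real,q.imag,.051)); uf=proj(w,(q.real,q.imag,.025)); print((x,y),q.round(4),uv.round(1),uf.round(1))
    for u_,col in((uv,(0,0,255)),(uf,(0,255,0))):
        cv2.circle(big,tuple((u_*5+2).astype(int)),3,col,-1)
    c=(uv*5).astype(int); tiles.append(big[c[1]-145:c[1]+145,c[0]-195:c[0]+195])
cv2.imwrite('pics/posts.png',np.vstack([np.hstack(tiles[:2]),np.hstack(tiles[2:])]))
E
```

```text
[[ 0.6677  0.1338]
 [ 0.6153 -0.1246]
 [ 0.4394 -0.0933]
 [ 0.4933  0.1718]] 0.2636779335363351 0.17859926042942145 0.2704885758509846
tester 0.5529329150630105 0.017027498758507193 -11.392876804352671
grip top tester (0.006441027668532006+0.08769262232349481j)
(0.054, 0.02) (0.6098+0.026j) [260.1 147.1] [261.7 143.1]
(0.054, -0.06) (0.594-0.0525j) [354.2 146.9] [349.  142.9]
(-0.054, 0.02) (0.5039+0.0473j) [262.3 262.8] [263.6 251.6]
(-0.054, -0.06) (0.4881-0.0311j) [347.6 262.6] [343.3 251.5]
```

View pics/posts.png

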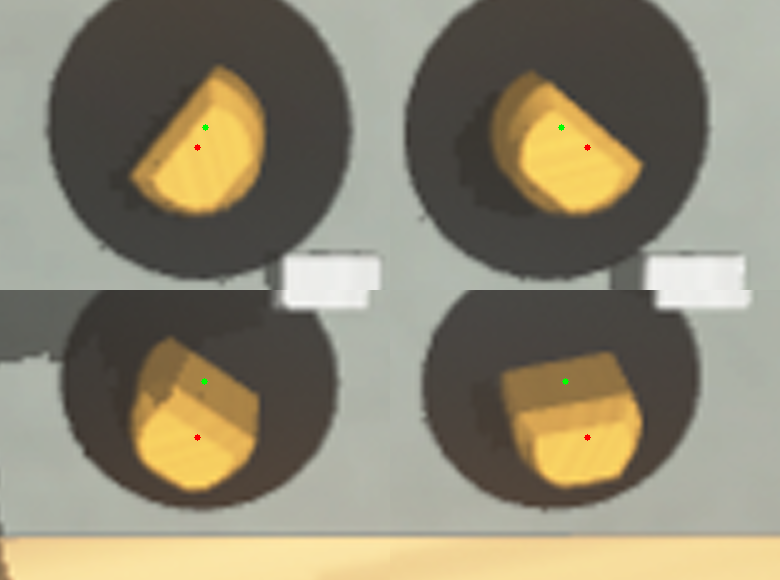

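The flat edges are clear, and the black seat discs suggest about +1 mm in tester y. Now the lock grip.

move_arm(
  targets=[
    [[-20,-60,0],0],
    [[-20,-91,60],0],
    [[-20,-91,120],0],
    [[-20,-91,160],0],
    [[-20,-91,183],0],
    [[-20,-91,183],0],
    [[-20,-91,183],0],
  ],
  gripper=1,
)

```text
time: 3.38
position: [0.5725, 0.1088, 0.0497]
tool_rot: [-180.0, -0.1, -11.5]
contact_force: [0.3, 0.6, 0.1]
gripper_width: 0.996
```

move_arm(
  targets=[
    [[0,0,0],0],
    [[0,0,0],0],
    [[0,0,0],0],
    [[0,0,0],0],
    [[0,0,0],0],
    [[0,0,0],0],
    [[0,0,0],0],
    [[0,0,0],0],
  ],
  gripper=0,
  squeeze=40,
)

```text
time: 4.38
position: [0.572, 0.1088, 0.0487]
tool_rot: [-180.0, -0.0, -11.5]
contact_force: [-1.5, 0.1, 5.1]
gripper_width: 0.201
```

```bash
python3 - <<'E'
from h import *
import pickle
w=pickle.load(open('w2.pkl','rb'))
o=complex(.5531,.0181);e=np.exp(-1j*np.radians(11.4))
T=[((.054,.02),(0,0),(152,185),(217,103),.051),((.054,-.06),(390,0),(556,112),(628,183),.051),((-.054,.02),(0,290),(172,392),(245,438),.051),((-.054,-.06),(390,290),(515,415),(632,392),.046)]
for (x,y),t0,a,b,z in T:
    q0=complex(.55293,.01703)+np.exp(-1j*np.radians(11.393))*complex(x,y)
    uv=proj(w,(q0.real,q0.imag,.051)); c=(uv*5).astype(int)
    W=[pt(w,*((np.array(k)-np.array(t0)+c-np.array([195,145]))/5),z)[:2] for k in(a,b)]
    ax=o+e*complex(x,y); ax=np.array([ax.real,ax.imag])
    d=W[1]-W[0]; n=np.array([-d[1],d[0]])/np.hypot(*d); s=np.dot(W[0]-ax,n)
    if s<0:n=-n;s=-s
    print((x,y),ax.round(4),'len',np.hypot(*d).round(4),'dist',s.round(4),'yaw',np.degrees(np.arctan2(n[1],n[0])).round(1))
E
```

```text
(0.054, 0.02) [0.61  0.027] len 0.0179 dist 0.0008 yaw 39.3
(0.054, -0.06) [ 0.5942 -0.0514] len 0.0177 dist 0.0013 yaw -54.3
(-0.054, 0.02) [0.5041 0.0484] len 0.0165 dist 0.0056 yaw -46.3
(-0.054, -0.06) [ 0.4883 -0.03  ] len 0.0224 dist 0.0043 yaw 0.7
```

Gripped at 17 mm wide. Now I slide toward tester −y (+tool y).

move_arm(
  targets=[
    [[0,4,0],0],
    [[0,8,0],0],
    [[0,11,0],0],
    [[0,14,0],0],
    [[0,14,0],0],
  ],
)

```text
time: 5.0
position: [0.5694, 0.0958, 0.0487]
tool_rot: [-179.9, -0.0, -11.5]
contact_force: [0.6, 8.3, 4.3]
gripper_width: 0.2
```

move_arm(
  targets=[
    [[0,3,0],0],
    [[0,5,0],0],
    [[0,7,0],0],
    [[0,7,0],0],
  ],
)

```text
time: 5.5
position: [0.5692, 0.0952, 0.0491]
tool_rot: [-179.2, -0.1, -11.4]
contact_force: [17.1, 66.2, -6.7]
gripper_width: 0.204
```

The bar is at the open stop (tester y about 79 mm), with a 66 N stop force. I back off, release and go look at the shells.

move_arm(
  targets=[
    [[0,-6,0],0],
    [[0,-6,0],0],
    [[0,-6,0],0],
    [[0,-6,0],0],
    [[0,-6,0],0],
    [[0,-6,-40],0],
    [[0,-6,-90],0],
    [[0,-6,-90],0],
  ],
  gripper=1,
)

```text
time: 6.5
position: [0.5705, 0.0941, 0.1427]
tool_rot: [-179.9, -0.3, -11.5]
contact_force: [0.0, 0.9, -0.3]
gripper_width: 0.998
```

move_arm(
  targets=[
    [[46,405,-121],0],
    [[46,405,-121],0],
    [[46,405,-121],0],
    [[46,405,-121],0],
    [[46,405,-121],0],
    [[46,405,-121],0],
    [[46,405,-121],0],
    [[46,405,-121],0],
    [[46,405,-121],0],
    [[46,405,-121],0],
  ],
)

```text
time: 7.75
position: [0.5334, -0.311, 0.2587]
tool_rot: [-180.0, 0.0, -11.4]
contact_force: [-0.1, 0.4, 1.4]
gripper_width: 1.002
```

```bash
cat >> h.py <<'E'
def shells(w,minA=300):
    f=w['frame'];hsv=cv2.cvtColor(f,cv2.COLOR_RGB2HSV)
    m=((hsv[...,1]<45)&(hsv[...,2]>100)).astype(np.uint8)
    n,lab,st,ce=cv2.connectedComponentsWithStats(m)
    return [(tuple(st[i]),ce[i].round(1)) for i in range(1,n) if st[i][4]>minA]
E
python3 - <<'E'
from h import *
import pickle
s=status.read_state();print(s['position'],s['tool_rot'],s['joints'])
w=shot('wrist','w3.png');pickle.dump(w,open('w3.pkl','wb'))
t=shot('top');print({k:v for k,v in w.items() if k!='frame'})
for a,c in shells(w): print(a,c)
E
```

```text
[ 0.53340195 -0.31097101  0.25869519] [-1.79979826e+02  3.96045722e-02 -1.14228885e+01] [-3.26111100e+01 -8.20259359e-01  8.78233217e+01  4.50237879e-03
  9.30411565e+01  6.88120226e+01]
{'fx': 377.530662263858, 'fy': 377.530662263858, 'cx': 282.2216087245096, 'cy': 212.75015587557442, 'eye': array([ 0.61041984, -0.32771664,  0.40123379]), 'attitude': array([-1.78455217e+01, -5.79469903e-03, -1.01404526e+02])}
(np.int32(322), np.int32(86), np.int32(51), np.int32(52), np.int32(1669)) [346.7 111.2]
(np.int32(184), np.int32(105), np.int32(50), np.int32(50), np.int32(1679)) [208.6 129.2]
(np.int32(0), np.int32(129), np.int32(92), np.int32(162), np.int32(7797)) [ 42.3 198.2]
(np.int32(329), np.int32(187), np.int32(47), np.int32(48), np.int32(1389)) [352.5 209. ]
(np.int32(204), np.int32(247), np.int32(44), np.int32(50), np.int32(1565)) [224.9 270.8]
(np.int32(404), np.int32(283), np.int32(37), np.int32(42), np.int32(473)) [421. 302.]
(np.int32(250), np.int32(293), np.int32(58), np.int32(52), np.int32(1646)) [278.3 318.9]
```

View pics/w3.png

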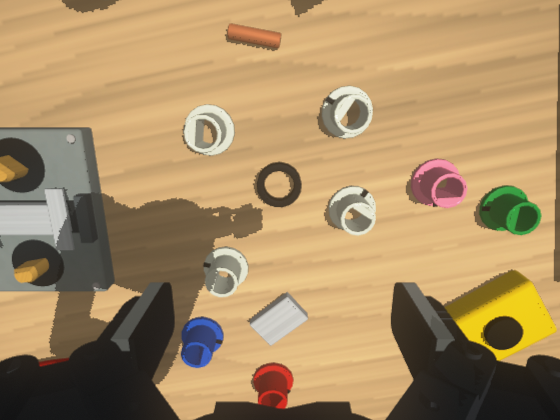

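Four white shells are at (346,111), (208,129), (352,209) and (225,270), each with a black rim mark. I zoom in on them.

```bash
python3 - <<'E'
from h import *
import pickle
w=pickle.load(open('w3.pkl','rb'));f=w['frame'][:,:,::-1]
T=[]
for u,v in [(208,129),(346,111),(352,209),(225,270)]:
    T.append(cv2.resize(f[v-30:v+30,u-40:u+40],(400,300),interpolation=cv2.INTER_CUBIC))
cv2.imwrite('pics/sh.png',np.vstack([np.hstack(T[:2]),np.hstack(T[2:])]))
E
```

```text
(no output)
```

View pics/sh.png

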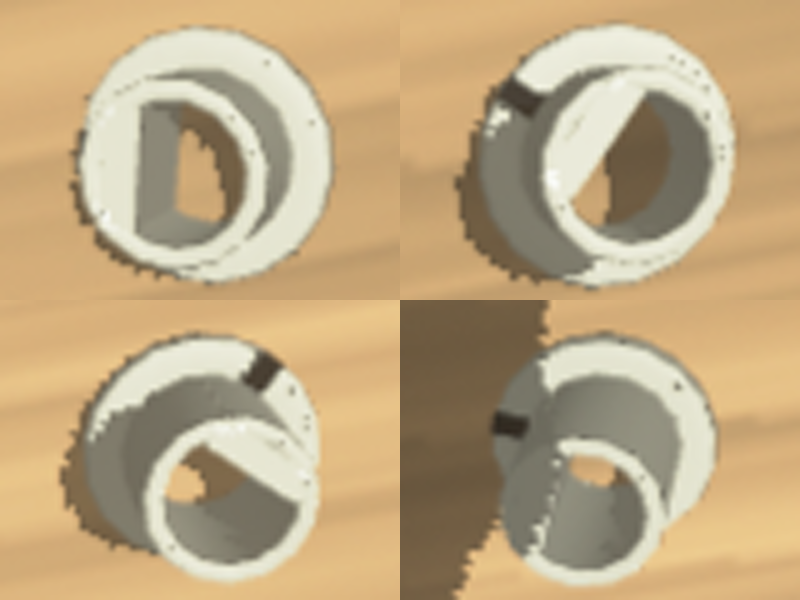

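```bash
python3 - <<'E'
from h import *
import pickle
w=pickle.load(open('w3.pkl','rb'))
S={1:((168,99),(173,173),(210,155),None,((140,103),(135,230))),
2:((306,81),(237,165),(208,155),(122,95),((245,85),(172,195))),
3:((312,179),(231,199),(203,150),(263,71),((205,140),(300,200))),
4:((185,240),(184,212),(205,147),(111,125),None)}
deg=lambda d:np.degrees(np.arctan2(d[1],d[0])).round(1)
for k,(o,t,r,m,l) in S.items():
    o=np.array(o);P=lambda a,z:pt(w,*(o+np.array(a)/5),z)[:2]
    T=P(t,.04);Rm=P(r,.007);A=(T+Rm)/2
    print(k,'top',T.round(4),'rim',Rm.round(4),end=' ')
    if m: mm=P(m,.007);print('mark',deg(mm-A),np.linalg.norm(mm-A).round(4),end=' ')
    if l:
        a,b=P(l[0],.04),P(l[1],.04);d=b-a;n=np.array([-d[1],d[0]])/np.hypot(*d);s=(a-T)@n
        n*=np.sign(s);print('flat',deg(n),abs(s).round(4),end=' ')
    print()
E
```

```text
1 top [ 0.588  -0.2467] rim [ 0.588  -0.2477] flat 72.3 0.0067 
2 top [ 0.5776 -0.3885] rim [ 0.5778 -0.3885] mark 45.3 0.0213 flat 46.2 0.0071 
3 top [ 0.4749 -0.3787] rim [ 0.475 -0.379] mark -45.3 0.0216 flat -43.9 0.0073 
4 top [ 0.4325 -0.226 ] rim [ 0.4316 -0.2256] mark 65.3 0.022
```

Shell centres and flats are consistent: flat distance about 6.8 mm, mark radius about 21.5 mm, and top and rim axes agree within 1 mm. Plan: s3→B, s2→A, s1→D, s4→C. Picking s3 first.

move_arm(
  targets=[
    [[-44,78,60],0],
    [[-44,78,120],0],
    [[-44,78,170],0],
    [[-44,78,195],0],
    [[-44,78,215],0],
    [[-44,78,232],0],
    [[-44,78,243],0],
    [[-44,78,243],0],
    [[-44,78,243],0],
  ],
  gripper=0.8,
)

```text
time: 8.98
position: [0.4751, -0.38, 0.0173]
tool_rot: [180.0, -0.1, -11.5]
contact_force: [0.1, -0.7, 0.3]
gripper_width: 0.8
```

move_arm(
  targets=[
    [[0,0,0],0],
    [[0,0,0],0],
    [[0,0,0],0],
    [[0,0,0],0],
    [[0,0,0],0],
    [[0,0,-20],0],
    [[0,0,-60],0],
    [[0,0,-110],0],
    [[0,0,-110],0],
  ],
  gripper=0,
  squeeze=60,
)

```text
time: 10.1
position: [0.476, -0.3809, 0.1323]
tool_rot: [179.8, -0.4, -11.5]
contact_force: [-0.4, -0.3, -1.0]
gripper_width: 0.401
```

```bash
python3 - <<'E'
from h import *
s=status.read_state();print(s['position'],s['tool_rot'],s['gripper_width']*85)
print(tool((.5942,-.0514,.12)))
w=shot('wrist','w4.png')
E
```

```text
[ 0.47603461 -0.3808762   0.13227872] [179.78569137  -0.37780806 -11.48395267] 34.0527516088745
[  50.12116399 -346.45095511   11.31371349]
```

View pics/w4.png

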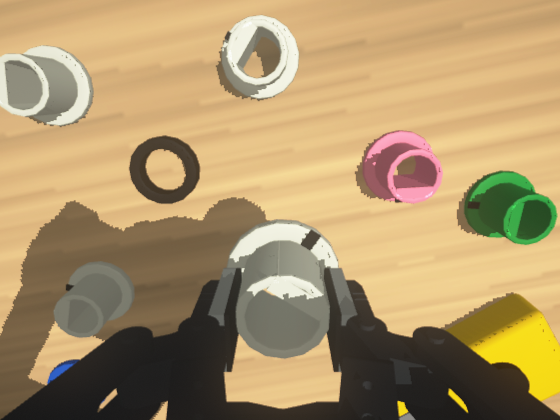

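Held upright, 34 mm reading (18 mm read 17). Carry to post B.

move_arm(
  targets=[
    [[6,-40,-10],2],
    [[12,-80,-10],5],
    [[19,-130,-10],8],
    [[26,-180,-10],10],
    [[33,-230,-10],10],
    [[40,-280,-10],10],
    [[46,-320,-10],10],
    [[49,-338,-5],10],
    [[50,-346,0],10],
    [[50,-346,0],10],
    [[50,-346,0],10],
  ],
)

```text
time: 11.52
position: [0.5923, -0.0515, 0.1263]
tool_rot: [180.0, 0.0, -21.5]
contact_force: [0.4, 0.1, -0.2]
gripper_width: 0.4
```

```bash
python3 - <<'E'
from h import *
s=status.read_state();print(s['position'],s['tool_rot'],s['gripper_width']*85)
print(tool((.5942,-.0514,.12)))
E
```

```text
[ 0.59230768 -0.05153977  0.12627757] [ 1.79987744e+02  5.40733792e-03 -2.15412021e+01] 34.02628772013442
[ 1.70941946 -0.8261539   6.27722952]
```

move_arm(
  targets=[
    [[2,-1,20],0],
    [[2,-1,40],0],
    [[2,-1,54],0],
    [[2,-1,58],0],
    [[2,-1,62],0],
    [[2,-1,66],0],
    [[2,-1,66],0],
  ],
)

```text
time: 12.4
position: [0.5948, -0.0503, 0.0603]
tool_rot: [-180.0, -0.0, -21.5]
contact_force: [-0.5, 0.9, -0.8]
gripper_width: 0.397
```

move_arm(
  targets=[
    [[0,0,4],0],
    [[0,0,8],0],
    [[0,0,12],0],
    [[0,0,15],0],
    [[0,0,17],0],
    [[0,0,18],0],
    [[0,0,18],0],
  ],
)

```text
time: 13.28
position: [0.5949, -0.0504, 0.0424]
tool_rot: [-180.0, -0.0, -21.5]
contact_force: [0.2, 0.2, 0.2]
gripper_width: 0.402
```

It slid down without force. I release, lift and head for s2.

move_arm(
  targets=[
    [[0,0,0],0],
    [[0,0,0],0],
    [[0,0,0],0],
    [[0,0,0],0],
    [[0,0,-20],0],
    [[0,0,-60],0],
    [[0,0,-115],0],
    [[0,0,-115],0],
  ],
  gripper=0.65,
)

```text
time: 14.28
position: [0.5966, -0.0506, 0.1639]
tool_rot: [-179.9, -0.5, -21.5]
contact_force: [-0.3, -0.5, -0.7]
gripper_width: 0.653
```

```bash
python3 - <<'E'
from h import *
w=shot('wrist','w5.png')
s=status.read_state();print(s['position'],s['tool_rot'],s['contact_force'])
print(tool((.5777,-.3885,.2)))
E
```

```text
[ 0.59569701 -0.05046612  0.16081993] [-179.93172568   -0.26610515  -21.48266447] [-0.10055315  0.31498517 -0.81235613]
[107.22875239 321.09466927 -39.06512426]
```

View pics/w5.png

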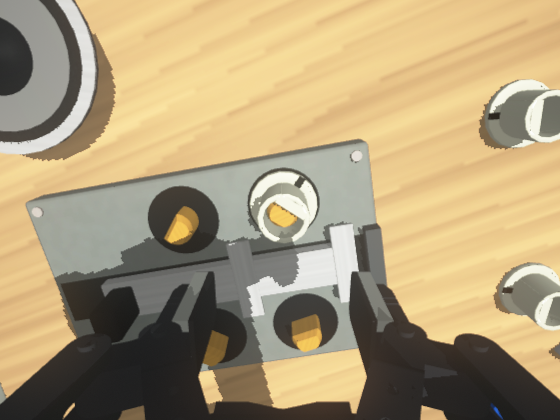

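Shell s3 is seated on post B at (283,207), rim flat on the tester. Next I check s2 from above.

move_arm(
  targets=[
    [[107,321,-39],0],
    [[107,321,-39],0],
    [[107,321,-39],0],
    [[107,321,-39],0],
    [[107,321,-39],0],
    [[107,321,-39],0],
    [[107,321,-39],0],
    [[107,321,-39],0],
    [[107,321,-39],0],
  ],
)

```text
time: 15.45
position: [0.5771, -0.3869, 0.1963]
tool_rot: [-180.0, 0.0, -21.4]
contact_force: [0.3, 0.3, 0.1]
gripper_width: 0.648
```

```bash
cat >> h.py <<'E'
def find(name='wrist',exp=()):
    "barrel-top/rim check of white shells: offset of blob vs predicted blob for a shell at expected spot"
    w=shot(name); B=shells(w,150)
    for x,y in exp:
        a=np.arange(0,2*np.pi,.1); pts=[proj(w,(x+r*np.cos(t),y+r*np.sin(t),z)) for t in a for r,z in((.026,0),(.026,.007),(.018,.04))]
        p=np.array(pts); lo,hi=p.min(0),p.max(0); c=(lo+hi)/2
        st=min(B,key=lambda b:np.hypot(b[0][0]+b[0][2]/2-c[0],b[0][1]+b[0][3]/2-c[1]))[0]
        q=np.array([st[0]+st[2]/2,st[1]+st[3]/2]); d=pt(w,*q,.02)-pt(w,*c,.02)
        print((x,y),'pred box',lo.round(),(hi-lo).round(),'seen',st,'shift mm',(1000*d[:2]).round(1))
    return w
E
python3 - <<'E'
from h import *
s=status.read_state();print(s['position'],s['tool_rot'])
find('wrist',[(.5777,-.3885),(.588,-.247)]); print(tool((.5777,-.3885,.016)))
print('top');find('top',[(.588,-.247),(.5777,-.3885),(.432,-.2258)])
E
```

```text
[ 0.57708936 -0.38686454  0.19625996] [-1.79986742e+02  1.06890253e-02 -2.14025376e+01]
(0.5777, -0.3885) pred box [253. 152.] [58. 60.] seen (np.int32(254), np.int32(154), np.int32(57), np.int32(58), np.int32(2086)) shift mm [-0.7  0.1]
(0.588, -0.247) pred box [102. 197.] [66. 61.] seen (np.int32(103), np.int32(200), np.int32(63), np.int32(58), np.int32(2692)) shift mm [-0.9  0.5]
[  1.07284199   1.18399123 180.38151369]
top
(0.588, -0.247) pred box [331. 180.] [19. 19.] seen (np.int32(331), np.int32(181), np.int32(18), np.int32(18), np.int32(209)) shift mm [-1.2  1.6]
(0.5777, -0.3885) pred box [382. 185.] [19. 19.] seen (np.int32(331), np.int32(181), np.int32(18), np.int32(18), np.int32(209)) shift mm [  9.  141.4]
(0.432, -0.2258) pred box [323. 236.] [19. 19.] seen (np.int32(322), np.int32(236), np.int32(19), np.int32(19), np.int32(168)) shift mm [-0.9  2.7]
```

s2 is where I measured it. Descend and grasp.

move_arm(
  targets=[
    [[1,1,60],0],
    [[1,1,110],0],
    [[1,1,140],0],
    [[1,1,160],0],
    [[1,1,173],0],
    [[1,1,180],0],
    [[1,1,180],0],
    [[1,1,180],0],
  ],
  gripper=0.8,
)

```text
time: 16.55
position: [0.5777, -0.3898, 0.0173]
tool_rot: [180.0, -0.1, -21.5]
contact_force: [0.6, 0.1, 0.9]
gripper_width: 0.801
```

move_arm(
  targets=[
    [[0,0,0],0],
    [[0,0,0],0],
    [[0,0,0],0],
    [[0,0,0],0],
    [[0,0,0],0],
    [[0,0,-20],0],
    [[0,0,-60],0],
    [[0,0,-110],0],
    [[0,0,-110],0],
    [[0,0,-110],0],
  ],
  gripper=0,
  squeeze=60,
)

```text
time: 17.8
position: [0.5773, -0.3895, 0.1268]
tool_rot: [180.0, -0.0, -21.5]
contact_force: [0.2, 0.5, -1.4]
gripper_width: 0.402
```

```bash
python3 - <<'E'
from h import *
s=status.read_state();print(s['position'],s['tool_rot'],s['gripper_width']*85)
print(tool((.610,.027,.126)))
E
```

```text
[ 0.57726605 -0.38949956  0.12682404] [ 1.79992666e+02 -2.61306319e-02 -2.14856783e+01] 34.20037956045648
[-122.09185559 -399.54616397    0.71721939]
```

move_arm(
  targets=[
    [[-12,-40,-10],2],
    [[-27,-90,-10],4],
    [[-43,-140,-10],6],
    [[-58,-190,-10],6],
    [[-73,-240,-10],6],
    [[-89,-290,-10],6],
    [[-104,-340,-10],6],
    [[-115,-376,-10],6],
    [[-120,-393,-5],6],
    [[-122,-400,0],6],
    [[-122,-400,0],6],
    [[-122,-400,0],6],
    [[-122,-400,0],6],
  ],
)

```text
time: 19.42
position: [0.6104, 0.0266, 0.1265]
tool_rot: [-180.0, -0.0, -27.5]
contact_force: [-0.5, 0.5, -1.1]
gripper_width: 0.408
```

```bash
python3 - <<'E'
from h import *
s=status.read_state();print(s['position'],s['tool_rot'],s['gripper_width']*85)
print(tool((.610,.027,.0423)))
E
```

```text
[0.6103865  0.02655081 0.1264894 ] [-1.79997616e+02 -1.43087545e-02 -2.75414606e+01] 34.659947119139446
[-0.57142792 -0.21606645 84.18926707]
```

move_arm(
  targets=[
    [[0,0,25],0],
    [[0,0,45],0],
    [[0,0,55],0],
    [[0,0,60],0],
    [[0,0,64],0],
    [[0,0,67],0],
    [[0,0,67],0],
  ],
)

```text
time: 20.3
position: [0.6104, 0.0274, 0.0594]
tool_rot: [-180.0, -0.0, -27.5]
contact_force: [-0.5, -0.1, -0.9]
gripper_width: 0.404
```

move_arm(
  targets=[
    [[0,0,4],0],
    [[0,0,8],0],
    [[0,0,12],0],
    [[0,0,15],0],
    [[0,0,17],0],
    [[0,0,17],0],
  ],
)

```text
time: 21.05
position: [0.6104, 0.0273, 0.0424]
tool_rot: [-180.0, -0.0, -27.5]
contact_force: [-0.1, 0.1, -1.6]
gripper_width: 0.406
```

move_arm(
  targets=[
    [[0,0,0],0],
    [[0,0,0],0],
    [[0,0,0],0],
    [[0,0,0],0],
    [[0,0,-20],0],
    [[0,0,-60],0],
    [[0,0,-115],0],
    [[0,0,-150],0],
    [[0,0,-150],0],
  ],
  gripper=0.65,
)

```text
time: 22.18
position: [0.6114, 0.0274, 0.1973]
tool_rot: [-179.8, -0.3, -27.5]
contact_force: [-0.3, 0.1, -0.7]
gripper_width: 0.65
```

```bash
python3 - <<'E'
from h import *
s=status.read_state();print(s['position'],s['tool_rot'],s['contact_force'])
print(tool((.588,-.247,.2)))
E
```

```text
[0.61137919 0.02740629 0.19731882] [-179.83289054   -0.31465894  -27.48242188] [-0.34450584  0.12874014 -0.67743921]
[105.90426721 254.22194923  -2.84108153]
```

move_arm(
  targets=[
    [[106,254,-3],-47],
    [[106,254,-3],-47],
    [[106,254,-3],-47],
    [[106,254,-3],-47],
    [[106,254,-3],-47],
    [[106,254,-3],-47],
    [[106,254,-3],-47],
    [[106,254,-3],-47],
  ],
)

```text
time: 23.18
position: [0.5873, -0.2459, 0.1954]
tool_rot: [-180.0, -0.0, 19.5]
contact_force: [0.1, 0.2, -0.1]
gripper_width: 0.65
```

```bash
python3 - <<'E'
from h import *
s=status.read_state();print(s['position'],s['tool_rot'])
w=find('wrist',[(.588,-.247)]); print(tool((.588,-.247,.0165)))
u,v=proj(w,(.588,-.247,.02)).astype(int);print(u,v)
cv2.imwrite('pics/w6.png',cv2.resize(w['frame'][max(v-60,0):v+60,u-80:u+80,::-1],(640,480),interpolation=cv2.INTER_CUBIC))
E
```

```text
[ 0.58727171 -0.24588254  0.19538134] [-1.79991672e+02 -2.90032362e-03  1.95424304e+01]
(0.588, -0.247) pred box [253. 152.] [58. 61.] seen (np.int32(254), np.int32(154), np.int32(56), np.int32(58), np.int32(2114)) shift mm [-0.5 -0. ]
[  0.25223463   1.27729085 178.89109953]
282 185
```

View pics/w6.png

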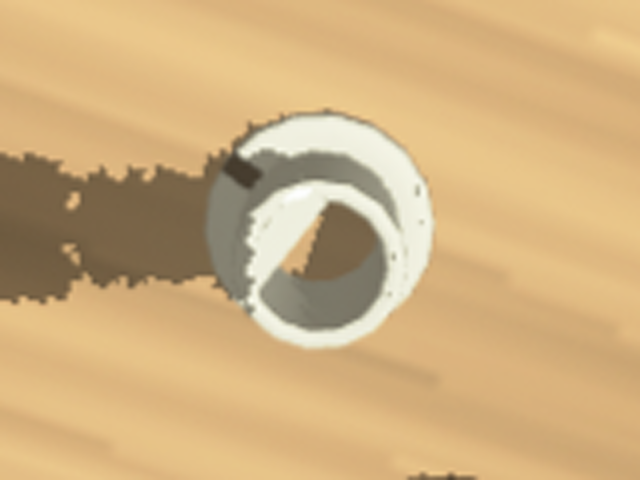

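The flat normal reads about 72°, as before, and the shell hasn't moved. Grasping.

move_arm(
  targets=[
    [[0,1,60],0],
    [[0,1,110],0],
    [[0,1,140],0],
    [[0,1,160],0],
    [[0,1,173],0],
    [[0,1,179],0],
    [[0,1,179],0],
    [[0,1,179],0],
  ],
  gripper=0.8,
)

```text
time: 24.22
position: [0.5879, -0.2481, 0.0173]
tool_rot: [179.9, -0.1, 19.5]
contact_force: [-0.1, -0.6, -0.1]
gripper_width: 0.801
```

move_arm(
  targets=[
    [[0,0,0],0],
    [[0,0,0],0],
    [[0,0,0],0],
    [[0,0,0],0],
    [[0,0,0],0],
    [[0,0,-20],0],
    [[0,0,-60],0],
    [[0,0,-110],0],
    [[0,0,-110],0],
    [[0,0,-110],0],
  ],
  gripper=0,
  squeeze=60,
)

```text
time: 25.48
position: [0.5874, -0.2478, 0.1268]
tool_rot: [180.0, -0.0, 19.5]
contact_force: [-0.4, 0.2, -0.8]
gripper_width: 0.395
```

```bash
python3 - <<'E'
from h import *
s=status.read_state();print(s['position'],s['tool_rot'],s['gripper_width']*85)
print(tool((.4886,-.0298,.126)))
E
```

```text
[ 0.58738058 -0.24780827  0.1268117 ] [ 1.79979857e+02 -2.19685930e-02  1.95136631e+01] 33.55106286938498
[ -20.28545317 -238.48238705    0.72007977]
```

Turn of 72° (tool +) while carrying to post D.

move_arm(
  targets=[
    [[-3,-40,-10],8],
    [[-7,-85,-10],17],
    [[-11,-130,-10],26],
    [[-15,-175,-10],35],
    [[-18,-210,-10],44],
    [[-20,-230,-10],53],
    [[-20,-238,-5],62],
    [[-20,-238,0],70],
    [[-20,-238,0],72],
    [[-20,-238,0],72],
    [[-20,-238,0],72],
  ],
)

```text
time: 26.85
position: [0.4891, -0.0303, 0.1263]
tool_rot: [180.0, 0.0, -52.4]
contact_force: [-0.3, -0.1, -0.5]
gripper_width: 0.396
```

```bash
python3 - <<'E'
from h import *
s=status.read_state();print(s['position'],s['tool_rot'],s['gripper_width']*85)
print(tool((.4886,-.0298,.0423)))
E
```

```text
[ 0.48911902 -0.03031476  0.12632689] [ 1.79994578e+02  2.52282961e-03 -5.23828340e+01] 33.63790396452652
[-0.72084886  0.08896335 84.02693166]
```

move_arm(
  targets=[
    [[-1,0,25],0],
    [[-1,0,45],0],
    [[-1,0,55],0],
    [[-1,0,60],0],
    [[-1,0,64],0],
    [[-1,0,67],0],
    [[-1,0,67],0],
  ],
)

```text
time: 27.72
position: [0.4884, -0.0293, 0.0593]
tool_rot: [180.0, 0.0, -52.5]
contact_force: [-1.1, 2.0, -1.4]
gripper_width: 0.394
```

move_arm(
  targets=[
    [[0,0,4],0],
    [[0,0,8],0],
    [[0,0,12],0],
    [[0,0,15],0],
    [[0,0,17],0],
    [[0,0,17],0],
  ],
)

```text
time: 28.48
position: [0.4884, -0.0293, 0.0421]
tool_rot: [180.0, 0.0, -52.5]
contact_force: [-3.4, 3.2, -0.0]
gripper_width: 0.395
```

move_arm(
  targets=[
    [[0,0,0],0],
    [[0,0,0],0],
    [[0,0,0],0],
    [[0,0,0],0],
    [[0,0,-20],0],
    [[0,0,-60],0],
    [[0,0,-115],0],
    [[0,0,-150],0],
    [[0,0,-150],0],
  ],
  gripper=0.65,
)

```text
time: 29.6
position: [0.4895, -0.0295, 0.1953]
tool_rot: [-179.8, -0.2, -52.5]
contact_force: [0.0, -0.3, -0.8]
gripper_width: 0.649
```

```bash
python3 - <<'E'
from h import *
s=status.read_state();print(s['position'],s['tool_rot'],s['contact_force'])
find('top',[(.432,-.2258)])
print(tool((.432,-.2258,.195)))
E
```

```text
[ 0.48948604 -0.02953868  0.19526958] [-179.81045109   -0.18880736  -52.48371579] [ 0.01023669 -0.28305731 -0.76032041]
(0.432, -0.2258) pred box [323. 236.] [19. 19.] seen (np.int32(322), np.int32(236), np.int32(19), np.int32(19), np.int32(202)) shift mm [-0.9  2.7]
[121.11920417 164.67141569  -1.95832483]
```

move_arm(
  targets=[
    [[121,165,-2],-50],
    [[121,165,-2],-102],
    [[121,165,-2],-102],
    [[121,165,-2],-102],
    [[121,165,-2],-102],
    [[121,165,-2],-102],
    [[121,165,-2],-102],
    [[121,165,-2],-102],
    [[121,165,-2],-102],
    [[121,165,-2],-102],
    [[121,165,-2],-102],
    [[121,165,-2],-102],
  ],
)

```text
time: 31.15
position: [0.4311, -0.2258, 0.1935]
tool_rot: [-179.9, 0.0, 49.3]
contact_force: [0.4, -0.2, -0.2]
gripper_width: 0.654
```

```bash
python3 - <<'E'
from h import *
s=status.read_state();print(s['position'],s['tool_rot'])
w=find('wrist',[(.432,-.2258)]); print(tool((.432,-.2258,.0165)))
cv2.imwrite('pics/w7.png',cv2.resize(w['frame'][120:240,202:362,::-1],(640,480),interpolation=cv2.INTER_CUBIC))
E
```

```text
[ 0.43113207 -0.22575278  0.19352579] [-1.79941127e+02  1.15589769e-02  4.92929648e+01]
(0.432, -0.2258) pred box [253. 152.] [58. 61.] seen (np.int32(254), np.int32(152), np.int32(57), np.int32(59), np.int32(2135)) shift mm [0.5 0.1]
[  0.53949591   0.76647455 177.24283054]
```

View pics/w7.png

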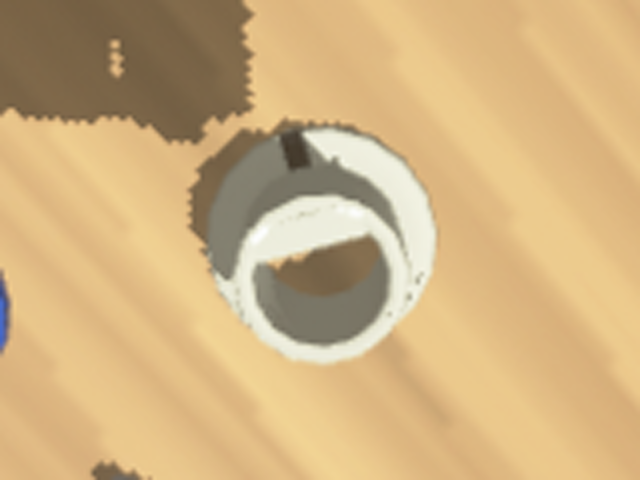

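s4's flat normal is about 64.5°, position as predicted. Grasping.

move_arm(
  targets=[
    [[1,1,60],0],
    [[1,1,110],0],
    [[1,1,140],0],
    [[1,1,160],0],
    [[1,1,171],0],
    [[1,1,177],0],
    [[1,1,177],0],
    [[1,1,177],0],
  ],
  gripper=0.8,
)

```text
time: 32.2
position: [0.4331, -0.2259, 0.018]
tool_rot: [179.9, -0.0, 49.5]
contact_force: [0.2, -0.5, 0.3]
gripper_width: 0.803
```

move_arm(
  targets=[
    [[0,0,0],0],
    [[0,0,0],0],
    [[0,0,0],0],
    [[0,0,0],0],
    [[0,0,0],0],
    [[0,0,-20],0],
    [[0,0,-60],0],
    [[0,0,-110],0],
    [[0,0,-110],0],
    [[0,0,-110],0],
  ],
  gripper=0,
  squeeze=60,
)

```text
time: 33.45
position: [0.4325, -0.2256, 0.1268]
tool_rot: [-180.0, 0.0, 49.5]
contact_force: [-0.4, -0.3, -1.9]
gripper_width: 0.404
```

```bash
python3 - <<'E'
from h import *
s=status.read_state();print(s['position'],s['tool_rot'],s['gripper_width']*85)
print(tool((.5044,.0486,.126)))
E
```

```text
[ 0.43253127 -0.22564626  0.12677188] [-1.79983814e+02  3.15559484e-03  4.95148325e+01] 34.35477747738797
[ 255.24549608 -123.39299315    0.79267668]
```

move_arm(
  targets=[
    [[35,-17,-10],8],
    [[75,-36,-10],17],
    [[115,-56,-10],26],
    [[155,-75,-10],35],
    [[195,-94,-10],44],
    [[225,-109,-10],53],
    [[245,-118,-10],62],
    [[255,-123,-5],71],
    [[255,-123,0],80],
    [[255,-123,0],89],
    [[255,-123,0],98],
    [[255,-123,0],106],
    [[255,-123,0],111],
    [[255,-123,0],111],
    [[255,-123,0],111],
  ],
)

```text
time: 35.33
position: [0.5044, 0.0481, 0.1265]
tool_rot: [179.9, 0.0, -61.4]
contact_force: [0.4, -0.6, -0.5]
gripper_width: 0.405
```

```bash
python3 - <<'E'
from h import *
s=status.read_state();print(s['position'],s['tool_rot'],s['gripper_width']*85)
print(tool((.5044,.0486,.0423)))
w=shot('wrist','w8.png')
E
```

```text
[0.50442454 0.04805302 0.12649539] [ 1.79936574e+02  2.98611507e-02 -6.13644597e+01] 34.42175946362754
[-0.44795041 -0.33380087 84.19531856]
```

View pics/w8.png

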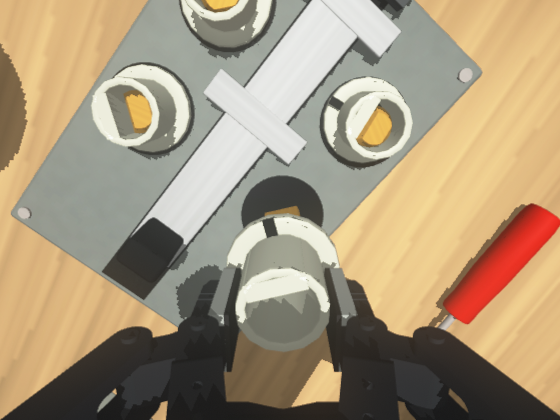

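All three placed shells are seated. The held one's mark at (268,228) lines up with post C's flat edge. Descend.

move_arm(
  targets=[
    [[0,0,25],0],
    [[0,0,45],0],
    [[0,0,55],0],
    [[0,0,60],0],
    [[0,0,64],0],
    [[0,0,67],0],
    [[0,0,67],0],
  ],
)

```text
time: 36.25
position: [0.5044, 0.0487, 0.0603]
tool_rot: [180.0, 0.1, -61.5]
contact_force: [-4.8, 6.3, -1.9]
gripper_width: 0.404
```

move_arm(
  targets=[
    [[0,0,4],0],
    [[0,0,8],0],
    [[0,0,12],0],
    [[0,0,15],0],
    [[0,0,17],0],
    [[0,0,17],0],
  ],
)

```text
time: 37.0
position: [0.5042, 0.0492, 0.0437]
tool_rot: [180.0, 0.1, -61.5]
contact_force: [-9.2, 11.2, 4.4]
gripper_width: 0.402
```

move_arm(
  targets=[
    [[0,0,0],0],
    [[0,0,0],0],
    [[0,0,0],0],
    [[0,0,0],0],
    [[0,0,-20],0],
    [[0,0,-60],0],
    [[0,0,-115],0],
    [[0,0,-150],-10],
    [[0,0,-185],-20],
    [[0,0,-185],-30],
    [[0,0,-185],-40],
    [[0,0,-185],-50],
    [[0,0,-185],-50],
    [[0,0,-185],-50],
  ],
  gripper=0.65,
)

```text
time: 38.75
position: [0.5047, 0.0481, 0.229]
tool_rot: [-180.0, -0.0, -11.7]
contact_force: [0.0, -0.0, 0.7]
gripper_width: 0.652
```

```bash
python3 - <<'E'
from h import *
s=status.read_state();print(s['position'],s['tool_rot'],s['contact_force'])
print(tool((.5685,.0945,.049)))
w=find('wrist',[])
for n,p in dict(A=(.61,.027),B=(.5942,-.0514),C=(.5042,.0485),D=(.4885,-.0297)).items():
    # seated rim/top positions: predicted barrel-top circle overlay
    for r,z,col in((.026,.032,(255,0,0)),(.018,.065,(0,0,255))):
        a=np.linspace(0,6.28,60);q=np.array([proj(w,(p[0]+r*np.cos(t),p[1]+r*np.sin(t),z)) for t in a]).round().astype(np.int32)
        cv2.polylines(w['frame'],[q],True,col[::-1],1)
cv2.imwrite('pics/w9.png',w['frame'][:,:,::-1])
E
```

```text
[0.50468095 0.04805191 0.2290198 ] [-1.79991699e+02 -3.55667508e-02 -1.17165337e+01] [ 0.02278549 -0.03026574  0.69487199]
[ 52.94537161 -58.4139464  180.06116428]
```

View pics/w9.png

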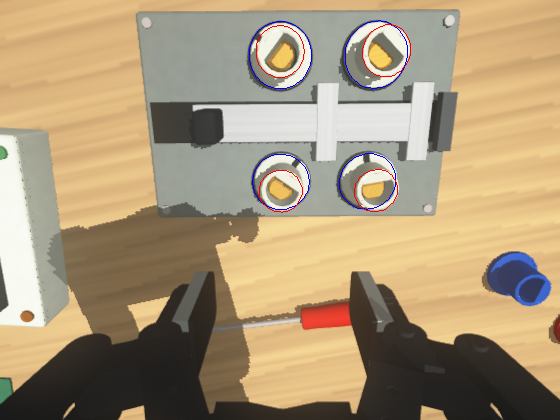

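All four shells match the predicted seated rim and top circles. Now grasp the lock grip.

move_arm(
  targets=[
    [[53,-58,40],0],
    [[53,-58,90],0],
    [[53,-58,130],0],
    [[53,-58,160],0],
    [[53,-58,180],0],
    [[53,-58,180],0],
    [[53,-58,180],0],
  ],
  gripper=0.7,
)

```text
time: 39.67
position: [0.5689, 0.0944, 0.0498]
tool_rot: [-180.0, -0.1, -11.5]
contact_force: [0.1, 0.3, 0.1]
gripper_width: 0.699
```

move_arm(
  targets=[
    [[0,0,0],0],
    [[0,0,0],0],
    [[0,0,0],0],
    [[0,0,0],0],
    [[0,0,0],0],
    [[0,-4,0],0],
    [[0,-8,0],0],
    [[0,-12,0],0],
    [[0,-16,0],0],
    [[0,-20,0],0],
    [[0,-24,0],0],
    [[0,-28,0],0],
    [[0,-32,0],0],
    [[0,-35,0],0],
    [[0,-38,0],0],
    [[0,-38,0],0],
  ],
  gripper=0,
  squeeze=40,
)

```text
time: 41.68
position: [0.5761, 0.1318, 0.0493]
tool_rot: [-180.0, -0.1, -11.5]
contact_force: [-2.8, 1.2, 6.7]
gripper_width: 0.209
```

move_arm(
  targets=[
    [[0,-2,0],0],
    [[0,-4,0],0],
    [[0,-5,0],0],
    [[0,-5,0],0],
  ],
)

```text
time: 42.18
position: [0.5768, 0.1352, 0.0492]
tool_rot: [179.9, -0.0, -11.5]
contact_force: [-6.7, -12.8, 9.6]
gripper_width: 0.202
```

move_arm(
  targets=[
    [[0,-1,0],0],
    [[0,-2,0],0],
    [[0,-3,0],0],
    [[0,-3,0],0],
  ],
)

```text
time: 42.68
position: [0.5768, 0.1354, 0.049]
tool_rot: [179.6, 0.0, -11.5]
contact_force: [-14.5, -36.7, 15.5]
gripper_width: 0.204
```

move_arm(
  targets=[
    [[0,3,0],0],
    [[0,3,0],0],
    [[0,3,0],0],
    [[0,3,0],0],
    [[0,3,0],0],
    [[0,3,-40],0],
    [[0,3,-90],0],
    [[0,3,-140],0],
    [[0,3,-180],0],
    [[0,3,-180],0],
    [[0,3,-180],0],
  ],
  gripper=0.7,
)

```text
time: 44.05
position: [0.5766, 0.1365, 0.2274]
tool_rot: [180.0, 0.0, -11.5]
contact_force: [-0.2, 0.4, -1.0]
gripper_width: 0.701
```

```bash
python3 - <<'E'
from h import *
import pickle
s=status.read_state();print(s['position'],s['tool_rot'])
w=shot('wrist','w10.png');t=shot('top');pickle.dump(t,open('t.pkl','wb'))
print({k:w[k] for k in('eye','attitude')})
print(tool((.54,.31,.25)))
E
```

```text
[0.57655541 0.13651747 0.22740454] [ 1.79983266e+02  4.55559949e-02 -1.14769429e+01]
{'eye': array([0.65357227, 0.11976261, 0.36993126]), 'attitude': array([-1.78533919e+01, -4.61454860e-02, -1.01462282e+02])}
[ -70.21405626 -162.81934581  -23.23120425]
```

View pics/w10.png

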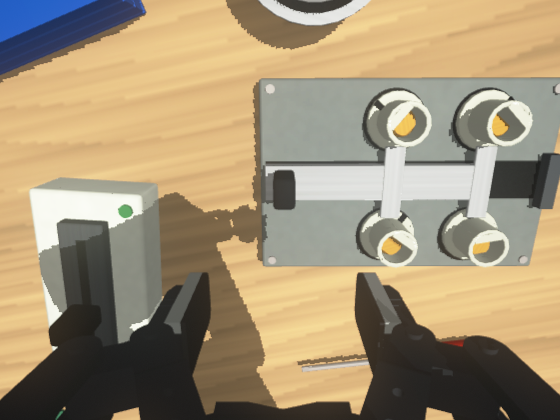

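The bar is locked: both tongues lie over the rims, and the stop force was 37 N. Now the selector: look from above the box.

move_arm(
  targets=[
    [[-65,-163,-23],5],
    [[-65,-163,-23],5],
    [[-65,-163,-23],5],
    [[-65,-163,-23],5],
    [[-65,-163,-23],5],
    [[-65,-163,-23],5],
    [[-65,-163,-23],5],
  ],
)

```text
time: 45.02
position: [0.5458, 0.3082, 0.2512]
tool_rot: [180.0, 0.0, -16.6]
contact_force: [-1.0, -0.5, -0.3]
gripper_width: 0.697
```

```bash
python3 - <<'E'
from h import *
import pickle
s=status.read_state();print(s['position'],s['tool_rot'])
w=shot('wrist','w11.png');pickle.dump(w,open('w11.pkl','wb'))
E
```

```text
[0.54582758 0.30823726 0.25117293] [ 1.79992590e+02  3.42071874e-03 -1.65577265e+01]
```

View pics/w11.png

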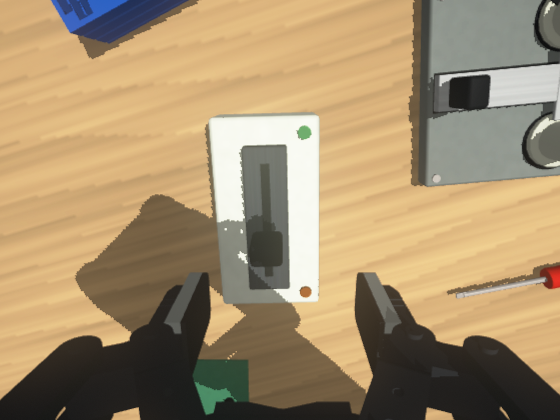

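The box top corners are (210,117), (319,114), (319,301) and (225,302). The grip is near (267,252) and the track runs in rows 146–288.

```bash
python3 - <<'E'
from h import *
import pickle
w=pickle.load(open('w11.pkl','rb'))
C=[pt(w,u,v,.05)[:2] for u,v in [(214,119),(319,114),(319,301),(225,302)]]
print(np.round(C,4),[np.linalg.norm(C[i]-C[i-1]).round(4) for i in range(4)])
tr=[pt(w,u,v,.064)[:2] for u,v in [(242,146),(287,145),(289,289),(247,288)]]
print('track',np.round(tr,4));d=(tr[0]+tr[1]-tr[2]-tr[3])/2;print('dir',np.degrees(np.arctan2(d[1],d[0])),np.hypot(*d),sum(tr)/4)
for v in(240,250,258): print(v,pt(w,267,v,.105)[:2],tool((*pt(w,267,v,.105)[:2],.08)))
E
```

```text
[[0.6159 0.3491]
 [0.5936 0.2588]
 [0.4124 0.3068]
 [0.439  0.4004]] [np.float64(0.1842), np.float64(0.093), np.float64(0.1874), np.float64(0.0973)]
track [[0.5877 0.3309]
 [0.5774 0.2932]
 [0.4422 0.3307]
 [0.455  0.3699]]
dir -15.944257229452601 0.1393161035197545 [0.51558671 0.33114903]
240 [0.51306412 0.32968905] [-37.42311873 -11.15167443 171.22946099]
250 [0.50454416 0.33233404] [-46.34354424 -11.26000558 171.22982113]
258 [0.49761961 0.33448375] [-53.59356923 -11.34805111 171.23011384]
```

Grip top is at about (0.499, 0.334). Its centre is about 17 mm below mid-track, so I expect about 62 mm of slide along −16°.

move_arm(
  targets=[
    [[-52,-11,40],0],
    [[-52,-11,90],0],
    [[-52,-11,130],0],
    [[-52,-11,160],0],
    [[-52,-11,175],0],
    [[-52,-11,175],0],
    [[-52,-11,175],0],
  ],
  gripper=0.7,
)

```text
time: 45.95
position: [0.4994, 0.3347, 0.0778]
tool_rot: [-179.9, -0.1, -16.5]
contact_force: [0.9, 0.1, 0.3]
gripper_width: 0.699
```

move_arm(
  targets=[
    [[0,0,0],0],
    [[0,0,0],0],
    [[0,0,0],0],
    [[0,0,0],0],
    [[0,0,0],0],
    [[0,0,0],0],
  ],
  gripper=0,
  squeeze=40,
)

```text
time: 46.7
position: [0.4997, 0.3362, 0.0779]
tool_rot: [-179.7, -0.1, -16.4]
contact_force: [4.0, 13.4, 3.1]
gripper_width: 0.321
```

move_arm(
  targets=[
    [[6,0,0],0],
    [[12,0,0],0],
    [[18,0,0],0],
    [[24,0,0],0],
    [[30,0,0],0],
    [[36,0,0],0],
    [[42,0,0],0],
    [[48,0,0],0],
    [[53,0,0],0],
    [[56,0,0],0],
    [[56,0,0],0],
  ],
)

```text
time: 48.08
position: [0.5536, 0.3214, 0.0779]
tool_rot: [-179.6, -0.1, -16.4]
contact_force: [7.5, 23.4, -0.7]
gripper_width: 0.317
```

move_arm(
  targets=[
    [[2,-2,0],0],
    [[4,-2,0],0],
    [[6,-2,0],0],
    [[8,-2,0],0],
    [[8,-2,0],0],
  ],
)

```text
time: 48.7
position: [0.5597, 0.3201, 0.0778]
tool_rot: [-179.8, 0.1, -16.4]
contact_force: [-13.5, 10.9, 10.6]
gripper_width: 0.316
```

move_arm(
  targets=[
    [[2,0,0],0],
    [[3,0,0],0],
    [[4,0,0],0],
    [[4,0,0],0],
  ],
)

```text
time: 49.2
position: [0.5611, 0.3199, 0.0776]
tool_rot: [-179.9, 0.4, -16.4]
contact_force: [-36.4, 15.6, 18.8]
gripper_width: 0.321
```

Stopped with 36 N. I release in place, lift clear and check.

move_arm(
  targets=[
    [[0,0,0],0],
    [[0,0,0],0],
    [[0,0,0],0],
    [[0,0,0],0],
    [[0,0,0],0],
    [[-4,0,-40],0],
    [[-4,0,-90],0],
    [[-4,0,-140],0],
    [[-4,0,-175],0],
    [[-4,0,-175],0],
    [[-4,0,-175],0],
  ],
  gripper=0.7,
)

```text
time: 50.58
position: [0.5606, 0.3181, 0.2504]
tool_rot: [180.0, 0.0, -16.5]
contact_force: [0.7, 0.1, -0.8]
gripper_width: 0.707
```

```bash
python3 - <<'E'
from h import *
s=status.read_state();print(s['position'],s['contact_force'],s['gripper_width'])
w=shot('wrist');t=shot('top')
f=w['frame'][:,:,::-1]; g=cv2.resize(t['frame'][90:270,80:320,::-1],(560,420),interpolation=cv2.INTER_CUBIC)
cv2.imwrite('pics/end.png',cv2.resize(np.hstack([f[:,100:],g]),(800,330)))
print(proj(w,(.5589,.3187,.105)))
E
```

```text
[0.56057159 0.3181069  0.2504282 ] [ 0.74831859  0.08365898 -0.76230098] 0.7069309990876274
[280.4067788 198.3013187]
```

View pics/end.png

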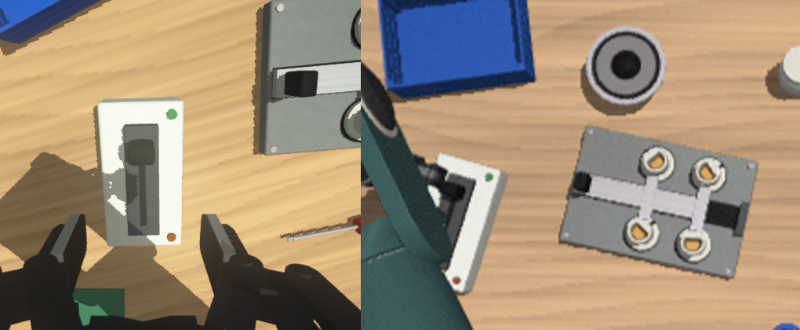

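The final view shows the selector grip at the green end, at about (280,195) px against a predicted (280,198) for full travel. The bar is locked over four seated shells, and the jar and speaker have not moved. Handing in.

```bash
python3 -c "
from h import *
print(bot.finish_job())"
```

```text
the job is handed in; nothing more can be done
None
```

I did every step in order and handed the job in at about 51 s of robot time. No verdict is reported.

**What I did:**
- **Lock bar opened:** I slid it to its open stop. The stop pushed back with 66 N, and the grip sat at tester y of about 79 mm against the nominal 78 mm.
- **Shells seated:** I put all four white shells on the posts with their flats aligned. Three went down with almost no force. The fourth, on the front post nearer the white box, met about 15 N sideways on the way down.
- **Lock bar locked:** I slid it about 40 mm to its locked stop, which pushed back with about 37 N.
- **Selector moved:** I slid it to the full-power stop, which pushed back with about 36 N.

**Last checks:**
- **Shells and bar:** Before locking, all four shells matched the rim and top circles I predicted for fully seated shells. Afterwards both tongues lay over the rims.
- **Selector:** The grip was about 3 px from where full travel should put it. The estimate is good to about 3 mm, so the stop force is the stronger evidence.
- **Jar and loudspeaker:** The loudspeaker looked unmoved. The jar was only partly in the last picture, and I measured neither.
- **Robot:** The arm was lifted clear, with no contact force.

No check failed. I saw no shell get knocked and no grip slacken.

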